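Proof-load a clay test strip: five clicks and hold

ROBOT

A 6-joint arm with a two-finger parallel gripper is mounted at the origin on the work surface. World frame = base frame: x ahead of the robot, y to its left, z up, the work surface at z = 0. Lengths are in m, angles in rad, forces in N, time in s.
With the tool pointing down it reaches from about 0.3 to 0.85 m from the base axis. Payload 4.2 kg.
Tool frame: the origin (TCP) lies at the very end of the fingers, on their centre line; the grasp point (between the pads) lies 19 mm behind it (r.grip_point_offset is the distance from the TCP to the grasp point, in m); z points along the fingers, y is the line along which they close (so a half turn about z gives the same grasp; the last joint's range is limited). The gripper opens to 91 mm and grips with 3 to 60 N. Pads are 32 mm wide; open, the fingers measure 118 mm over their backs; the gripper's body (76 mm by 178 mm) begins 60 mm behind the grasp point.
Start: joints at [-1.251, 0.32, 1.565, -0, 1.257, -0.02], TCP at [0.192, -0.542, 0.214] pointing down, gripper open.
Joint ranges: [-3.11, 3.11], [-0.84, 2.01], [0.21, 2.61], [-1.34, 4.49], [0.05, 2.63], [-2.56, 2.56]. Speed limits (rad/s): [2.57, 2.57, 3.14, 3.14, 3.14, 3.14].

INTERFACE

Orientations are given as [roll, pitch, yaw] about the fixed x, y, z axes, in that order (R = Rz(yaw) Ry(pitch) Rx(roll)).
In Python, from rig import r gives the robot as it stands.
- The arm moves only by the tool step_arm, never from a script. Its arguments are lists of equal length, an entry for each row: "linear": the shift along the tool's x, y, z in cm, a list of three; "turn": the turn, a rotation vector about the tool's x, y, z in rad, a list of three. A call has 1 to 20 rows; each row shifts and turns the commanded pose from where the row before left it, along the tool's axes as they then stand; what a row does not reach is not made up. A row lasts 1/10 s, in which the tool goes at most 50 mm and 8.59 degrees, less where a joint would pass 70% of its speed; a pose out of reach is approached as far as the arm can. A call with a gripper value outside its range is refused whole. "fingers" is the gripper command: -1 is shut, 1 is fully open, values between are in proportion, set as the call begins (left out, the last holds). The fingers move at their own pace and stop on an object; the grip force is fixed at half the most. Time passes only in rows, so rows that do not move let the fingers close. It gives the time, the measured TCP pose, the force, the opening and the grip force at its end, in the units of the state.
- r.state(): the state, without advancing time (a new reading comes with each control period).
- r.get_image(name): name is "scene" or "top" or "wrist"; returns (picture, depth): 420x560x3 uint8, red, green, blue; 420x560 float32, m along the optical axis (not along the pixel's ray), 0 where there is no reading.
- r.camera_info(name): a dict with "mtx" (3x3 intrinsics, pixels), "R" (3x3) and "t" (3): a world point X has camera coordinates R X + t. Camera axes: x right, y down, z forward; pixel columns grow to the right and rows downward; lengths in m; the calibration is good to about 2 mm. A picture is of the moment at which its call begins: read the wrist's pose just before it. camera_info takes no time and is no camera call; for the wrist camera it gives the pose at the moment of the call.
- r.finish_job(): hands the job in; it is judged then, once.
The state is a dict: "clock": time; "joint_positions": joint angles; "joint_velocities": joint speeds; "joint_torque": joint torques, N m; "tool_pos": TCP position; "ee_rot": TCP orientation; "contact_force": force on the tool from outside, world axes, zero at the start; "wrist_torque": the same for the moment, N m; "width": opening from 0.0 (shut) to 1.0 (fully open); "grip_force": force on a finger pad.
Only numpy, scipy, OpenCV 4.12 (cv2) and the standard library are available. Lean on these libraries where they do the work, as an engineer would, in place of code of your own. Each camera call takes 0.05 s, during which the arm holds its last target. There are 200 camera calls.

TASK

Take the long clay test strip and lay it on the bend tester across its two support rods, running front to back, centred and square under the loading nose, and let go of it. Then push the tester's lever down exactly five clicks from the top, counted by feel and never going on to a sixth, and finish while still holding it down there so that the nose keeps its load on the strip (the lever springs up if let go). Leave the other things on the bench where they are.

Things in the scene. Friction and masses are not known exactly. Their poses are not given: they have to be found in the camera images.
- strip: The long test strip of dry grey clay, a flat bar 180 x 45 x 10 mm, about 150 g, lying flat on the bench (the other clay pieces are short and many-sided). Origin at the centre of its underside, x along its length, y across its width, z up.
- tester: Hand bend tester fixed to the bench, at a new place and yaw each time. Origin: centre of the underside of its base, straight under the loading nose; x runs from its front (robot side) to its back, y to the left, z up. Base plate 240 (x) x 220 (y) x 18 mm. The strip belongs along x, on the two rods, between the columns.
- crosshead (a point): Centre of the underside of the tester's crosshead, 145 mm above the bench. The crosshead is 40 mm deep (x +-20 mm), 190 mm wide (y +-95 mm) and 75 mm tall, with a ram standing 50 mm out of its top. It stands on two columns of 22 mm diameter at x 0, y +-70 mm. Axes as the tester's.
- seat (a point): Point midway between the rods at the height of their tops, 70 mm above the bench, straight under the nose: the centre of the strip's underside belongs here. Axes as the tester's.
- rod_near: Front support rod: fixed steel bar of 12 mm diameter, 84 mm long along the tester's y, at x -50 mm; origin on its axis 64 mm above the bench, so its top is at 70 mm. Its pedestal is 76 mm long and at most 30 mm deep in x. The strip stands out 40 mm beyond each rod, with free space all round it down to the base plate.
- rod_far: Rear support rod, the same, at the tester's x +50 mm.
- nose: Sprung loading nose below the crosshead: round bar 10 mm thick, 62 mm long along y, at x 0, in a carrier 24 mm deep. With the lever up its underside is 24 mm above the rod tops, so the strip must come in under it from the front. It meets the strip after about three clicks; at five it presses with about 20 N. Origin: the tester's origin while the lever is up; it moves straight down.
- lever (a joint): Lever angle: 0 at the upper stop, where it starts; grows as it is pushed down; lower stop 1.32. A click is 12 degrees (0.2094 rad). A sprung roller rides over a toothed wheel and drops into a gap at each whole click: the push (5 to 16 N) fades by 4 to 7 N over each tooth, then firms up by 3 to 7 N within a quarter click as the roller lands. Nothing locks: let go, it springs right up.
- lever_grip (a point): Centre of the lever's grip, a horizontal black rubber sleeve that revolves on its spindle, 24 mm in diameter, 90 mm long along the tester's y, 170 mm from the shaft; push it down from above. At rest the lever points to the front and 32 degrees up (grip centre 275 mm above the bench); at five clicks 28 degrees down (105 mm).
- lever_shaft (a point): Centre of the shaft the lever turns on, in the middle plane of the grip: at the tester's x 0, y -128 mm, 185 mm above the bench. The shaft runs along the tester's y. The toothed click wheel (85 mm across) is beside it, towards the crosshead.
- kite_piece: Flat clay offcut with four sides, about 100 x 78 x 10 mm; leave alone.
- triangle_piece: Flat three-sided clay offcut, about 88 x 80 x 10 mm; leave alone.
- corner_piece: Flat four-sided clay offcut, about 95 x 80 x 10 mm; leave alone.
- water_cup: Clear plastic cup, 80 mm wide, 85 mm tall; leave alone.
- glaze_jar: White jar with a black lid, 68 mm wide, 75 mm tall; leave alone.
- brush: Wooden-handled brush lying flat; leave alone.
- guide_slat: Thin wooden slat, 260 x 30 x 8 mm, lying flat; leave alone.
Things that resemble listed ones, but are neither listed nor needed, are in the scene too. What is shaped like the strip but green or red is not meant.

How it is judged:
On the way, in this order (a step that is already met when the one before it is completed fails the run):
1. the strip lies centred across both rods, let go, with the lever still up (x of strip in the frame of tester between -0.012 and 0.012 m and y of strip in the frame of tester between -0.01 and 0.01 m and z of strip in the frame of tester between 0.066 and 0.074 m and angle between the x axis of strip and the x axis of tester, either way round below 0.12 rad and contact force between strip and rod_near above 0.1 N and contact force between strip and rod_far above 0.1 N and contact force between strip and the arm below 0.1 N and contact force between strip and the fingers below 0.1 N and value of joint lever below 0.09 rad and linear speed of strip below 0.02 m/s), for 0.2 s.
2. the lever has been pushed down five clicks (value of joint lever between 0.962 and 1.132 rad and contact force between nose and strip above 5 N), for 0.2 s.
At the end, for the whole second after the job is handed in: Fingers press on the lever (over 3 N) and hold it in the fifth click (1.047 rad +-0.085); the nose presses the strip with over 5 N; the strip rests on both rods, untouched, its centre within 12 mm along and 10 mm across of the point under the nose, square within 0.12 rad (all of step 2 and x of strip in the frame of tester between -0.012 and 0.012 m and y of strip in the frame of tester between -0.01 and 0.01 m and z of strip in the frame of tester between 0.066 and 0.074 m and angle between the x axis of strip and the x axis of tester, either way round below 0.12 rad and contact force between strip and rod_near above 0.1 N and contact force between strip and rod_far above 0.1 N and contact force between strip and the arm below 0.1 N and contact force between strip and the fingers below 0.1 N and velocity of joint lever between -0.1 and 0.1 rad/s and contact force between the fingers and lever above 3 N); the arm keeps its last pose, push and grip.
It fails at once if the lever goes on towards a sixth click (value of joint lever above 1.162 rad).
It fails at once if another thing on the bench is disturbed (distance of any of kite_piece, triangle_piece, corner_piece, water_cup, glaze_jar, brush, guide_slat from where it was at the start of the episode above 0.03 m).
It also fails if it takes over 72 s, if anything falls off the work surface, if the arm or the gripper's body presses on something with over 40 N, if the wrist force passes 120 N, or if a joint passes its speed limit or range.

## Working session

There is one attempt and no reset: what is moved stays moved. The work goes in short steps, Python scripts to look and compute and a tool call to move; the robot and the scene stay as the last step left them, time stands still between calls to the robot, and variables do not carry over. Pictures are saved under pics/ and viewed, at most 10 in all, crops included, and the job is handed in when it is done.

Besides the shell and the picture viewer there is one more tool, called as name(argument=value, ...), one argument or row to a line, values as JSON. step_arm: Moves the arm, as the interface text tells. Its arguments: {"type":"object","properties":{"linear":{"type":"array","items":{"type":"array","items":{"type":"number"}}},"turn":{"type":"array","items":{"type":"array","items":{"type":"number"}}},"fingers":{"type":"number"}},"required":["linear","turn"]}

```bash
mkdir -p pics; ls
python3 - <<'E'
from rig import r
import cv2,numpy as np
for n in ["scene","top"]:
    im,d=r.get_image(n); np.savez(f"pics/{n}.npz",im=im,d=d); cv2.imwrite(f"pics/{n}.png",im[:,:,::-1])
    c=r.camera_info(n); print(n,np.round(c["mtx"],1).tolist(),np.round(c["R"],3).tolist(),np.round(c["t"],3))
print(r.state())
E
```

```text
pics
scene [[425.3, 0.0, 286.6], [0.0, 425.3, 210.4], [0.0, 0.0, 1.0]] [[-0.371, 0.929, -0.002], [0.605, 0.24, -0.76], [-0.705, -0.283, -0.65]] [ 0.182 -0.193  1.777]
top [[540.5, 0.0, 278.3], [0.0, 540.5, 206.4], [0.0, 0.0, 1.0]] [[0.012, -1.0, 0.008], [-0.996, -0.013, -0.085], [0.085, -0.007, -0.996]] [-0.019  0.524  1.617]
{'clock': 0.1, 'joint_positions': array([-1.25100219e+00,  3.20214502e-01,  1.56553146e+00,  1.48264528e-05,
        1.25741510e+00, -2.00028117e-02]), 'joint_velocities': array([-0.00205805, -0.00093911, -0.00302378, -0.00047351, -0.00118096,
        0.00095768]), 'joint_torque': array([-6.82933460e-04, -4.13334703e+01, -2.32510436e+01,  7.28719379e-02,
        4.21622931e-02, -4.31546425e-05]), 'tool_pos': array([ 0.19150785, -0.54169633,  0.21322203]), 'ee_rot': array([-3.14002484e+00, -4.54648989e-05,  3.39792333e-01]), 'contact_force': array([1.16885851, 0.02528046, 0.13846467]), 'wrist_torque': array([-0.04367735,  0.0220311 , -0.00381742]), 'grip_force': 0.0, 'width': 1.0007191405885212}
```

View pics/scene.png

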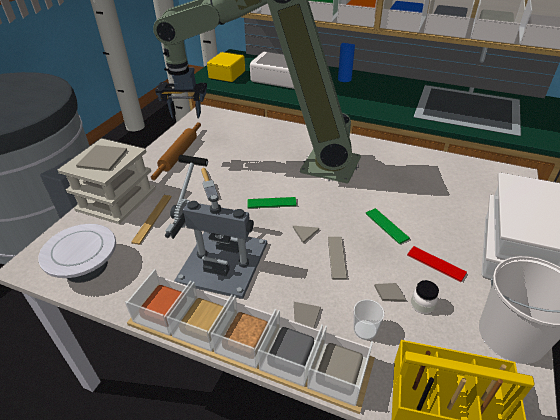

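View pics/top.png

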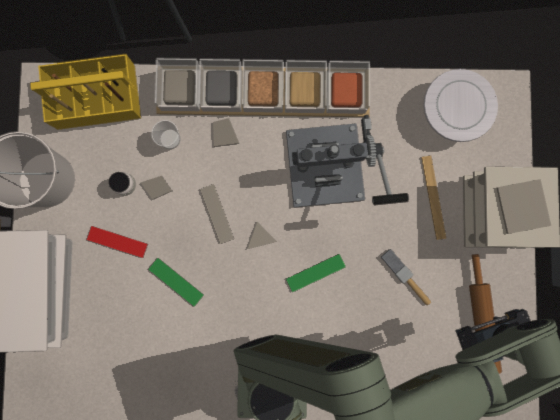

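The scene shows the tester (scene 220,240; top 325,165) with its black grip at top (390,199). Strip look-alikes in the top view:
- grey bar (217,213)
- green bars (315,272) and (175,281)
- red bar (117,242)
- wooden slat (433,197)
- short grey offcuts (155,187), (224,133) and (260,237)

I choose the grey bar at (217,213). Next I measure it and check it in a close crop.

```bash
cat > h.py <<'E'
import numpy as np, cv2
def world(c,d):
    """world point of every pixel, from depth"""
    K,R,t=c["mtx"],c["R"],c["t"]; v,u=np.indices(d.shape)
    P=np.stack([(u-K[0,2])/K[0,0]*d,(v-K[1,2])/K[1,1]*d,d],-1)
    return (P-t)@R
def ray(c,u,v,z):
    """pixel onto plane at height z"""
    K,R,t=c["mtx"],c["R"],c["t"]; o=-R.T@t
    q=R.T@np.array([(u-K[0,2])/K[0,0],(v-K[1,2])/K[1,1],1]); return o+q*(z-o[2])/q[2]
def rect(xy):
    (c,s,a)=cv2.minAreaRect((np.asarray(xy)*1000).astype(np.float32)); return np.array(c)/1000,np.array(s)/1000,a
E
python3 - <<'E'
from rig import r
from h import *
f=np.load("pics/top.npz"); im,d=f["im"],f["d"]; c=r.camera_info("top")
W=world(c,d); z=W[...,2]; v,u=np.indices(d.shape)
print("bench z",np.median(z[290:310,200:260]), "ids")
# strip by brightness on bench
box=(abs(u-217)<28)&(abs(v-213)<42)
hsv=cv2.cvtColor(im,cv2.COLOR_RGB2HSV).astype(int)
print("strip hsv",hsv[213,217],"bench",hsv[250,190],"z strip",np.median(z[205:220,213:220]))
m=((box)&(z>0.006)&(z<0.02)).astype(np.uint8)
m2=(box&(abs(hsv[...,2]-hsv[213,217,2])<18)).astype(np.uint8)
for mm in (m,m2):
    n,l,s,ce=cv2.connectedComponentsWithStats(mm); k=1+s[1:,4].argmax(); vv,uu=np.where(l==k)
    P=np.array([ray(c,a,b,0.01)[:2] for a,b in zip(uu,vv)]); print("strip",rect(P),P.mean(0),len(P))
# base plate
box=(u>275)&(u<375)&(v>115)&(v<215)
m=(box&(z>0.012)&(z<0.026)).astype(np.uint8); n,l,s,ce=cv2.connectedComponentsWithStats(m); k=1+s[1:,4].argmax()
vv,uu=np.where(l==k); P=np.array([ray(c,a,b,0.018)[:2] for a,b in zip(uu,vv)]); print("base",rect(P),len(P))
# crosshead top at z~0.22
m=(box&(z>0.212)&(z<0.23)); print("crosshead",rect(W[m][:,:2]),m.sum())
g=(u>365)&(u<415)&(v>185)&(v<212)&(z>0.26)&(z<0.31); print("grip",rect(W[g][:,:2]),W[g].mean(0),z[g].max())
def crop(u0,v0,w,h,k): return cv2.resize(im[v0:v0+h,u0:u0+w,::-1],None,fx=k,fy=k,interpolation=cv2.INTER_CUBIC)
cv2.imwrite("pics/crop.png",crop(180,110,240,150,3.3))
E
```

```text
bench z 0.0011450067886273154 ids
strip hsv [ 19  41 132] bench [ 15  32 161] z strip 0.010624772511706555
strip (array([0.49968579, 0.17697275]), array([0.18610336, 0.06046116]), 22.828969955444336) [0.50228459 0.17555847] 769
strip (array([0.50101288, 0.17729933]), array([0.18198279, 0.05173841]), 21.859272003173828) [0.50131251 0.17518886] 878
base (array([ 0.65519977, -0.15385739]), array([0.24018654, 0.22001321]), 6.234616279602051) 3551
crosshead (array([ 0.66303235, -0.16408749]), array([0.06615684, 0.21014397]), 2.5100533962249756) 890
grip (array([ 0.53754309, -0.29503769]), array([0.04677277, 0.09330799]), 6.127599716186523) [ 0.52798609 -0.29571037  0.28311752] 0.29420173653080134
```

View pics/crop.png

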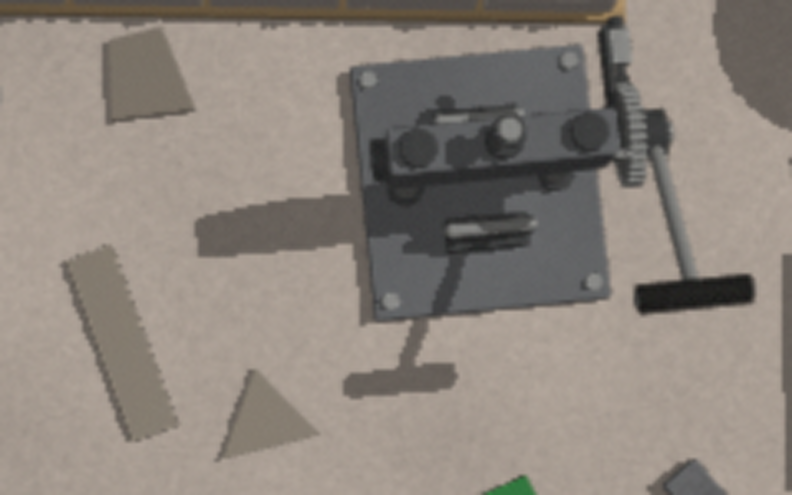

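The crop shows the grey bar as a long plain rectangle (crop 120,343), so it is the strip. The base plate is clean, and the grip at crop (693,293) agrees with the base pose. Strip: centre about (0.501, 0.175), yaw about 22°. Tester: (0.655, −0.154), yaw 6.2°. Moving over the strip's near end.

step_arm(
  linear=[
    [2.55,-3.17,0.28],
    [2.55,-3.17,0.28],
    [2.55,-3.17,0.28],
    [2.55,-3.17,0.28],
    [2.55,-3.17,0.28],
    [2.55,-3.17,0.28],
    [2.55,-3.17,0.28],
    [2.55,-3.17,0.28],
    [2.55,-3.17,0.28],
    [2.55,-3.17,0.28],
    [2.55,-3.17,0.28],
    [2.55,-3.17,0.28],
    [2.55,-3.17,0.28],
    [2.55,-3.17,0.28],
    [2.55,-3.17,0.28],
    [2.55,-3.17,0.28],
    [2.55,-3.17,0.28],
    [2.55,-3.17,0.28],
    [0,0,0],
    [0,0,0],
  ],
  turn=[
    [0,0,0],
    [0,0,0],
    [0,0,0],
    [0,0,0],
    [0,0,0],
    [0,0,0],
    [0,0,0],
    [0,0,0],
    [0,0,0],
    [0,0,0],
    [0,0,0],
    [0,0,0],
    [0,0,0],
    [0,0,0],
    [0,0,0],
    [0,0,-0.04],
    [0,0,0],
    [0,0,0],
    [0,0,0],
    [0,0,0],
  ],
  fingers=1,
)

```text
clock: 2.1
tool_pos: [0.4306, 0.1501, 0.1629]
ee_rot: [3.141, 0.002, 0.382]
contact_force: [-0.5, -0.7, -0.1]
width: 1.001
grip_force: 0.0
```

```bash
cat >> h.py <<'E'
from scipy.spatial.transform import Rotation as Ro
def delta(s,target):
    """tool-axes shift in cm to world target"""
    return np.round(Ro.from_euler('xyz',s["ee_rot"]).as_matrix().T@(np.array(target)-s["tool_pos"])*100,2)
T=np.array([.655,-.154,0]); YAW=np.radians(6.2)
def tw(x,y,z): return T+Ro.from_euler('z',YAW).apply([x,y,z])
def tl(p): return Ro.from_euler('z',-YAW).apply(np.array(p)-T)
E
python3 - <<'E'
from rig import r
from h import *
s=r.state(); c=r.camera_info("wrist"); im,d=r.get_image("wrist")
print(s["tool_pos"],s["ee_rot"],s["contact_force"],s["clock"])
cv2.imwrite("pics/w1.png",im[:,:,::-1]); np.savez("pics/w1.npz",im=im,d=d,**c)
W=world(c,d);z=W[...,2]
# calibrated colour: strip pixels near expected place
m=((z>.006)&(z<.02)&(np.hypot(W[...,0]-.501,W[...,1]-.175)<.12)).astype(np.uint8)
m=cv2.morphologyEx(m,cv2.MORPH_OPEN,np.ones((3,3)))
n,l,st,ce=cv2.connectedComponentsWithStats(m)
for k in np.argsort(-st[1:,4])[:2]+1:
    v,u=np.where(l==k); print(st[k],rect([ray(c,a,b,.01)[:2] for a,b in zip(u,v)]))
E
```

```text
[0.43058047 0.15013183 0.16293044] [3.14124040e+00 1.91945467e-03 3.81901600e-01] [-0.46919224 -0.7297565  -0.10949466] 2.1
[ 259   33   47  181 7858] (array([0.50165411, 0.17581302]), array([0.17869989, 0.04486064]), 21.50504493713379)
```

View pics/w1.png

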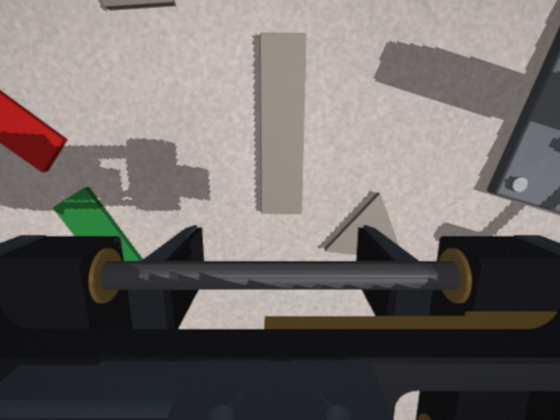

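The wrist view shows the strip cleanly (column 283, rows 33–213). The triangle piece's corner is at (322,248), close to the right finger, so I check that clearance and the camera's position.

Run:
```python
from rig import r
from h import *
s=r.state(); c=dict(np.load("pics/w1.npz")); R=Ro.from_euler('xyz',s["ee_rot"]).as_matrix()
print("cam in tool",R.T@(-c["R"].T@c["t"]-s["tool_pos"]))
a=np.radians(21.5); ce=np.array([.5017,.1758]); ax=np.array([np.cos(a),np.sin(a)])
for k in(.068,.072):
    g=ce-k*ax; print(g,delta(s,[*g,.05]),delta(s,[*g,.002]))
ay=np.array([ax[1],-ax[0]])
for p in [(322,248),(378,193)]:
    q=ray(c,*p,.01)[:2]-(ce-.072*ax); print("tri rel grasp x,y",q@ax,q@ay)
```

```text
cam in tool [ 0.06760005 -0.0003359  -0.17112559]
[0.43843161 0.15087792] [ 0.82  0.15 11.31] [ 0.83  0.15 16.11]
[0.43470994 0.14941191] [ 0.42  0.15 11.31] [ 0.43  0.14 16.11]
tri rel grasp x,y -0.05790361146959306 0.04717053665529796
tri rel grasp x,y 0.005865694529556397 0.10540167786567675
```

The camera sits 68 mm ahead of the tool, where it could meet the tester's ram. I turn the hand half round so that it faces the robot.

step_arm(
  linear=[
    [0,0,0],
    [0,0,0],
    [0,0,0],
    [0,0,0],
    [0,0,0],
    [0,0,0],
    [0,0,0],
    [0,0,0],
    [0,0,0],
    [0,0,0],
    [0,0,0],
    [0,0,0],
    [0,0,0],
    [0,0,0],
    [0,0,0],
    [0,0,0],
    [0,0,0],
    [0,0,0],
    [0,0,0],
    [0,0,0],
  ],
  turn=[
    [0,0,-0.149],
    [0,0,-0.149],
    [0,0,-0.149],
    [0,0,-0.149],
    [0,0,-0.149],
    [0,0,-0.149],
    [0,0,-0.149],
    [0,0,-0.149],
    [0,0,-0.149],
    [0,0,-0.149],
    [0,0,-0.149],
    [0,0,-0.149],
    [0,0,-0.149],
    [0,0,-0.149],
    [0,0,-0.149],
    [0,0,-0.149],
    [0,0,-0.149],
    [0,0,-0.149],
    [0,0,-0.149],
    [0,0,-0.149],
  ],
)

```text
clock: 4.15
tool_pos: [0.4306, 0.1481, 0.1637]
ee_rot: [-3.141, -0.0, -2.92]
contact_force: [1.0, 0.6, 0.3]
width: 0.998
grip_force: 0.0
```

step_arm(
  linear=[
    [0,0,0],
    [0,0,0],
    [0,0,2],
    [0,0,3],
    [0,0,3],
    [0,0,2],
    [0,0,0],
  ],
  turn=[
    [0,0,-0.1],
    [0,0,-0.055],
    [0,0,0],
    [0,0,0],
    [0,0,0],
    [0,0,0],
    [0,0,0],
  ],
)

```text
clock: 4.85
tool_pos: [0.4286, 0.1477, 0.0616]
ee_rot: [3.141, -0.006, -2.771]
contact_force: [0.3, 0.3, -0.1]
width: 0.996
grip_force: 0.0
```

Run:
```python
from rig import r
from h import *
s=r.state(); print(s["ee_rot"],s["joint_positions"])
a=np.radians(21.5); g=np.array([.5017,.1758])-.072*np.array([np.cos(a),np.sin(a)])
print(delta(s,[*g,.002]), s["ee_rot"][2]+np.pi-a)
```

```text
[ 3.14146136 -0.00638031 -2.77051776] [ 3.06656109e-01  2.98344499e-01  2.04375925e+00 -3.87705077e-04
  8.05864476e-01 -1.63494532e+00]
[-0.67 -0.06  5.95] -0.004170890845381969
```

step_arm(
  linear=[
    [-0.67,-0.06,0],
    [0,0,1.5],
    [0,0,1.5],
    [0,0,1.5],
    [0,0,1.0],
    [0,0,0.3],
    [0,0,0],
  ],
  turn=[
    [0,0.006,0],
    [0,0,0],
    [0,0,0],
    [0,0,0],
    [0,0,0],
    [0,0,0],
    [0,0,0],
  ],
)

```text
clock: 5.55
tool_pos: [0.4379, 0.1516, 0.0059]
ee_rot: [-3.141, -0.005, -2.769]
contact_force: [-0.2, -0.7, 0.0]
width: 1.0
grip_force: 0.0
```

step_arm(
  linear=[
    [0,0,0],
    [0,0,0],
    [0,0,0],
    [0,0,0],
    [0,0,0],
    [0,0,0],
    [0,0,0],
    [0,0,0],
  ],
  turn=[
    [0,0,0],
    [0,0,0],
    [0,0,0],
    [0,0,0],
    [0,0,0],
    [0,0,0],
    [0,0,0],
    [0,0,0],
  ],
  fingers=-1,
)

```text
clock: 6.35
tool_pos: [0.4373, 0.1516, 0.0056]
ee_rot: [-3.141, -0.006, -2.768]
contact_force: [-0.5, -0.4, 1.4]
width: 0.49
grip_force: 30.0
```

The fingers grip too high (tip at 5.6 mm), so I reopen, lower and regrip.

step_arm(
  linear=[
    [0,0,0],
    [0,0,0],
    [0.15,0,0.15],
    [0.1,0,0.2],
    [0,0,0],
  ],
  turn=[
    [0,0,0],
    [0,0,0],
    [0,-0.006,0],
    [0,0,0],
    [0,0,0],
  ],
  fingers=0,
)

```text
clock: 6.85
tool_pos: [0.4343, 0.1504, 0.0017]
ee_rot: [-3.142, -0.001, -2.768]
contact_force: [-0.6, 0.2, -0.1]
width: 0.501
grip_force: 0.0
```

step_arm(
  linear=[
    [0,0,0],
    [0,0,0],
    [0,0,0],
    [0,0,0],
    [0,0,0],
    [0,0,0],
  ],
  turn=[
    [0,0,0],
    [0,0,0],
    [0,0,0],
    [0,0,0],
    [0,0,0],
    [0,0,0],
  ],
  fingers=-1,
)

```text
clock: 7.45
tool_pos: [0.4349, 0.1507, 0.002]
ee_rot: [-3.141, -0.0, -2.768]
contact_force: [-0.4, 0.7, -1.7]
width: 0.486
grip_force: 30.0
```

step_arm(
  linear=[
    [0,0,-1],
    [0,0,-2],
    [0,0,-3],
    [0,0,-3],
    [0,0,-2],
    [0,0,0],
    [0,0,0],
    [0,0,0],
  ],
  turn=[
    [0,0,0],
    [0,0,0],
    [0,0,0],
    [0,0,0],
    [0,0,0],
    [0,0,0.13],
    [0,0,0.135],
    [0,0,0],
  ],
)

```text
clock: 8.25
tool_pos: [0.4349, 0.1507, 0.1128]
ee_rot: [3.141, 0.001, -3.033]
contact_force: [0.4, -0.7, -2.0]
width: 0.492
grip_force: 30.0
```

Run:
```python
from rig import r
from h import *
s=r.state(); print(s["tool_pos"],s["ee_rot"],s["width"],s["contact_force"])
print(delta(s,tw(-.215,.028,.09)))
```

```text
[0.43488444 0.15067064 0.11284457] [ 3.14146496e+00  9.73692070e-04 -3.03314014e+00] 0.49205433989908204 [ 0.40374113 -0.73947578 -2.03224486]
[  2.92 -29.87   2.28]
```

step_arm(
  linear=[
    [0.3,-2,0],
    [0.3,-3,0],
    [0.3,-3.5,0],
    [0.3,-3.5,0],
    [0.3,-3.5,0],
    [0.3,-3.5,0],
    [0.3,-3.5,0],
    [0.3,-3,0],
    [0.3,-2.5,0],
    [0.2,-1.87,0.8],
    [0,0,1.2],
    [0,0,0],
    [0,0,0],
  ],
  turn=[
    [0,0,0],
    [0,0,0],
    [0,0,0],
    [0,0,0],
    [0,0,0],
    [0,0,0],
    [0,0,0],
    [0,0,0],
    [0,0,0],
    [0,0,0],
    [0,0,0],
    [0,0,0],
    [0,0,0],
  ],
)

```text
clock: 9.55
tool_pos: [0.4382, -0.1493, 0.0922]
ee_rot: [3.141, -0.001, -3.032]
contact_force: [1.3, -0.8, -1.6]
width: 0.486
grip_force: 30.0
```

```bash
cat > look.py <<'E'
from rig import r
from h import *
import sys
s=r.state(); print(s["tool_pos"],s["ee_rot"],s["width"],s["contact_force"],s["clock"])
print("tcp in tester",tl(s["tool_pos"]))
out=[]
for n,b in(("top",(230,100,200,150)),("scene",(140,130,200,150))):
    im,d=r.get_image(n); np.savez(f"pics/{sys.argv[1]}_{n}.npz",im=im,d=d)
    x,y,w,h=b; out.append(cv2.resize(im[y:y+h,x:x+w,::-1],(400,300),interpolation=cv2.INTER_CUBIC))
cv2.imwrite(f"pics/{sys.argv[1]}.png",np.hstack(out))
E
python3 look.py a
```

```text
[ 0.4381623  -0.14926115  0.09217986] [ 3.14136852e+00 -5.44533523e-04 -3.03174238e+00] 0.4864012509592979 [ 1.30267384 -0.79621169 -1.59972663] 9.55
tcp in tester [-0.21505762  0.02812947  0.09217986]
```

View pics/a.png

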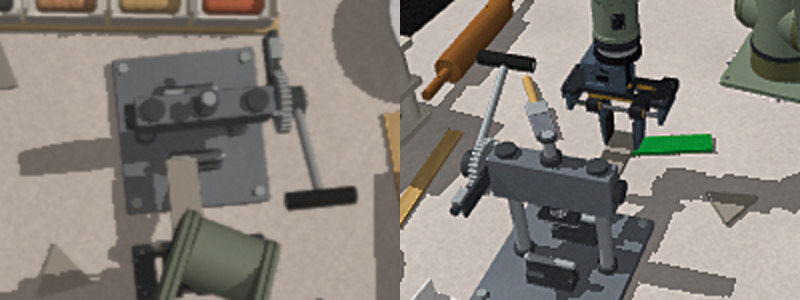

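The top half shows the strip (183,180 in the panel) aimed between the columns, and the scene half shows it held level, with the hand clear of the grip. Checking the strip's height and direction from depth.

Run:
```python
from rig import r
from h import *
c=r.camera_info("top"); f=np.load("pics/a_top.npz"); W=world(c,f["d"]); L=(W-T)@Ro.from_euler('z',YAW).as_matrix()
m=(abs(L[...,1]-.028)<.035)&(L[...,0]>-.2)&(L[...,0]<-.03)&(L[...,2]>.086)&(L[...,2]<.115)
hs=cv2.cvtColor(f["im"],cv2.COLOR_RGB2HSV)
P=L[m]; print(len(P),rect(P[:,:2]),P.max(0))
for lo in np.arange(-.14,-.04,.015):
    q=P[(P[:,0]>lo)&(P[:,0]<lo+.015)]
    if len(q): print(round(lo,3),len(q),np.round(np.median(q[:,2]),4),np.round((q[:,1].min()+q[:,1].max())/2,4))
```

```text
453 (array([-0.1061356 ,  0.02760876]), array([0.04541699, 0.10523394]), 89.90186309814453) [-0.05352761  0.05035755  0.1098783 ]
-0.14 49 0.1014 0.028
-0.125 83 0.1017 0.0275
-0.11 79 0.1008 0.0282
-0.095 79 0.1 0.0272
-0.08 82 0.1013 0.0283
-0.065 63 0.101 0.0273
```

step_arm(
  linear=[
    [0,0,0.8],
    [0,0,0.8],
    [0,0,0],
    [-0.5,0,0],
    [-1,0,0],
    [-1,0,0],
    [-1,0,0],
    [-1,0,0],
    [-1,0,0],
    [-1,0,0],
    [-1,0,0],
    [-1,0,0],
    [-1,0,0],
    [-1,0,0],
    [-1,0,0],
    [-1,0,0],
    [-0.5,0,0],
    [0,0,0],
  ],
  turn=[
    [0,0,0],
    [0,0,0],
    [0,0,0],
    [0,0,0],
    [0,0,0],
    [0,0,0],
    [0,0,0],
    [0,0,0],
    [0,0,0],
    [0,0,0],
    [0,0,0],
    [0,0,0],
    [0,0,0],
    [0,0,0],
    [0,0,0],
    [0,0,0],
    [0,0,0],
    [0,0,0],
  ],
)

```text
clock: 11.45
tool_pos: [0.5683, -0.1353, 0.076]
ee_rot: [-3.141, 0.0, -3.033]
contact_force: [0.5, 0.2, -1.3]
width: 0.487
grip_force: 30.0
```

step_arm(
  linear=[
    [-0.3,-0.4,0],
    [-0.3,-0.5,0],
    [-0.3,-0.5,0],
    [-0.3,-0.5,0],
    [-0.3,-0.5,0],
    [-0.3,-0.4,0],
    [0,0,0],
    [0,0,0],
    [0,0,0],
  ],
  turn=[
    [0,0,0],
    [0,0,0],
    [0,0,0],
    [0,0,0],
    [0,0,0],
    [0,0,0],
    [0,0,0],
    [0,0,0],
    [0,0,0],
  ],
)

```text
clock: 12.35
tool_pos: [0.5883, -0.1611, 0.076]
ee_rot: [3.141, -0.0, -3.033]
contact_force: [0.6, 0.6, -0.7]
width: 0.492
grip_force: 30.0
```

Run:
```python
from rig import r
from h import *
s=r.state(); print(tl(s["tool_pos"]),delta(s,tw(-.0715,.0004,.0725)),s["ee_rot"],s["contact_force"],s["clock"])
```

```text
[-0.06708149  0.00017206  0.07598391] [0.44 0.02 0.35] [ 3.14144154e+00 -3.78943041e-04 -3.03327249e+00] [ 0.57480404  0.55385838 -0.72878427] 12.35
```

Back off 4.4 mm, lower until contact, and let go.

step_arm(
  linear=[
    [0.24,0.02,0],
    [0.2,0,0],
    [0,0,0.15],
    [0,0,0.15],
    [0,0,0.1],
    [0,0,0.05],
    [0,0,0],
    [0,0,0],
  ],
  turn=[
    [0,0,0],
    [0,0,0],
    [0,0,0],
    [0,0,0],
    [0,0,0],
    [0,0,0],
    [0,0,0],
    [0,0,0],
  ],
)

```text
clock: 13.15
tool_pos: [0.5841, -0.1615, 0.0717]
ee_rot: [-3.142, 0.0, -3.033]
contact_force: [-0.5, -0.1, 0.7]
width: 0.491
grip_force: 30.0
```

step_arm(
  linear=[
    [0,0,0],
    [0,0,0],
    [0,0,0],
    [0,0,0],
    [0,0,0],
    [0,0,0],
    [0,0,0],
  ],
  turn=[
    [0,0,0],
    [0,0,0],
    [0,0,0],
    [0,0,0],
    [0,0,0],
    [0,0,0],
    [0,0,0],
  ],
  fingers=0.6,
)

```text
clock: 13.85
tool_pos: [0.5841, -0.1616, 0.0715]
ee_rot: [-3.142, 0.0, -3.033]
contact_force: [-0.5, -0.7, 0.5]
width: 0.801
grip_force: 0.0
```

step_arm(
  linear=[
    [0,0,0],
    [0,0,0],
    [0,0,-1],
    [0,0,-2],
    [0,0,-2],
    [0,1,0],
    [1,2,0],
    [3,1,0],
    [3,1,0],
    [3,0,0],
    [3,0,0],
    [3,0,0],
    [0,0,0],
  ],
  turn=[
    [0,0,0],
    [0,0,0],
    [0,0,0],
    [0,0,0],
    [0,0,0],
    [0,0,0],
    [0,0,0],
    [0,0,0],
    [0,0,0],
    [0,0,0],
    [0,0,0],
    [0,0,0],
    [0,0,0],
  ],
)

```text
clock: 15.15
tool_pos: [0.4151, -0.1279, 0.1208]
ee_rot: [3.14, -0.004, -3.034]
contact_force: [-0.3, -1.1, -0.1]
width: 0.799
grip_force: 0.0
```

```bash
python3 look.py b
python3 - <<'E'
from rig import r
from h import *
for n in("top","scene"):
    c=r.camera_info(n); f=np.load(f"pics/b_{n}.npz"); W=world(c,f["d"]); L=(W-T)@Ro.from_euler('z',YAW).as_matrix()
    m=(abs(L[...,1])<.04)&(abs(L[...,0])<.12)&(L[...,2]>.0765)&(L[...,2]<.085)
    for sgn in(-1,1):
        P=L[m&(L[...,0]*sgn>.025)]
        if len(P)>20: print(n,sgn,len(P),rect(P[:,:2]),P.min(0),P.max(0),np.median(P[:,2]))
E
```

```text
[ 0.41509136 -0.12791727  0.12076705] [ 3.13975165 -0.00439388 -3.03429882] 0.7993126063018914 [-0.2714986  -1.09111319 -0.12466966] 15.15
tcp in tester [-0.23568849  0.05184015  0.12076705]
top -1 277 (array([-0.05841423, -0.00119127]), array([0.06436391, 0.07044302]), 67.84192657470703) [-0.0897768  -0.03918441  0.07652171] [-0.02505319  0.03232519  0.08499755] 0.08104029986993085
top 1 163 (array([ 0.06868694, -0.00331591]), array([0.043737  , 0.05104015]), 0.916670024394989) [ 0.04649807 -0.02914299  0.07650991] [0.09060672 0.02213367 0.08498531] 0.0804739187250675
scene 1 264 (array([0.05946871, 0.00164679]), array([0.06773088, 0.04685022]), 0.44867023825645447) [ 0.02560873 -0.02197073  0.07653599] [0.0934628  0.025037   0.08496336] 0.08023886728637493
```

View pics/b.png

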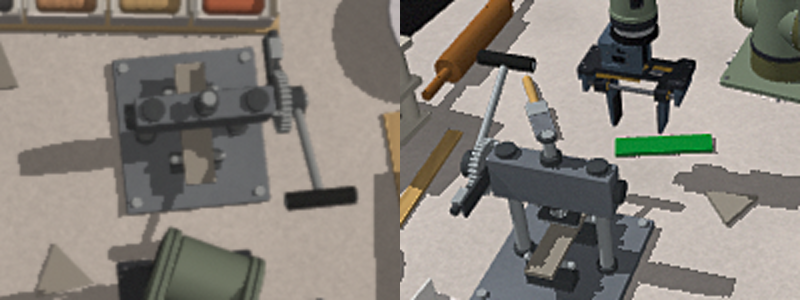

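The strip lies on both rods, with its ends at x −0.090 and +0.091, square, and the lever is still up (top panel grip 320,197). Now I go above the lever grip with the fingers shut.

step_arm(
  linear=[
    [0,0,-2],
    [0,0,-3],
    [0,0,-4],
    [0,0,-4],
    [0,0,-4],
    [0,0,-3],
    [0,0,-1],
    [0,0,0],
    [0,0,0],
  ],
  turn=[
    [0,0,0],
    [0,0,0],
    [0,0,0],
    [0,0,0],
    [0,0,0],
    [0,0,0],
    [0,0,0],
    [0,0,0],
    [0,0,0],
  ],
  fingers=-1,
)

```text
clock: 16.15
tool_pos: [0.4195, -0.1287, 0.3299]
ee_rot: [3.14, -0.003, -3.033]
contact_force: [0.4, -0.2, -0.1]
width: 0.046
grip_force: 0.0
```

Run:
```python
from rig import r
from h import *
s=r.state(); print(s["ee_rot"],s["width"],delta(s,tw(-.147,-.128,.32)))
a=np.radians(32); 
for k in np.arange(0,5.01,.5):
    b=a-k*np.radians(12); print(k,np.round([-17*np.cos(b),18.5+17*np.sin(b)+1.2],2))
```

```text
[ 3.14035902e+00 -2.50679750e-03 -3.03301182e+00] 0.04576029987546669 [ -8.44 -17.86   0.94]
0.0 [-14.42  28.71]
0.5 [-15.28  27.15]
1.0 [-15.97  25.51]
1.5 [-16.5   23.81]
2.0 [-16.83  22.07]
2.5 [-16.99  20.29]
3.0 [-16.96  18.51]
3.5 [-16.74  16.75]
4.0 [-16.34  15.01]
4.5 [-15.76  13.33]
5.0 [-15.01  11.72]
```

step_arm(
  linear=[
    [-1,-2,0],
    [-1,-3,0],
    [-1.5,-3,0],
    [-1.5,-3,0],
    [-1.5,-3,0],
    [-1,-2.5,0],
    [-0.94,-1.36,0],
    [0,0,0.9],
    [0,0,1.5],
    [0,0,0.8],
    [0,0,0],
    [0,0,0],
  ],
  turn=[
    [0,0,0],
    [0,0,0],
    [0,0,0],
    [0,0,0],
    [0,0,0],
    [0,0,0],
    [0,0,0],
    [0,0,0],
    [0,0,0],
    [0,0,0],
    [0,0,0],
    [0,0,0],
  ],
)

```text
clock: 17.35
tool_pos: [0.5226, -0.297, 0.2994]
ee_rot: [3.141, -0.0, -3.033]
contact_force: [0.5, -0.3, 0.9]
width: 0.006
grip_force: 0.0
```

```bash
cat > look2.py <<'E'
from rig import r
from h import *
import sys
s=r.state(); p=tl(s["tool_pos"]); print(np.round(p,4),s["ee_rot"],np.round(s["contact_force"],1),s["clock"])
print("clicks if touching",(32-np.degrees(np.arcsin(np.clip((p[2]-.012-.185)/.17,-1,1))))/12)
E
python3 look2.py
```

```text
[-0.1471 -0.1278  0.2994] [ 3.14121795e+00 -4.96324752e-04 -3.03294772e+00] [ 0.5 -0.3  0.9] 17.35
clicks if touching -0.4200315386018095
```

step_arm(
  linear=[
    [0.05,0,0.7],
    [0.05,0,0.7],
    [0.05,0,0.6],
    [0,0,0],
  ],
  turn=[
    [0,0,0],
    [0,0,0],
    [0,0,0],
    [0,0,0],
  ],
)

```text
clock: 17.75
tool_pos: [0.5224, -0.2977, 0.2824]
ee_rot: [-3.139, 0.005, -3.033]
contact_force: [0.1, 1.9, 12.3]
width: 0.004
grip_force: 6.2
```

step_arm(
  linear=[
    [0.2,0,0.4],
    [0.2,0,0.4],
    [0,0,0],
  ],
  turn=[
    [0,0,0],
    [0,0,0],
    [0,0,0],
  ],
)

```text
clock: 18.05
tool_pos: [0.518, -0.2982, 0.2741]
ee_rot: [-3.139, 0.004, -3.033]
contact_force: [-1.2, 1.6, 10.5]
width: 0.005
grip_force: 5.1
```

step_arm(
  linear=[
    [0.18,0,0.4],
    [0.18,0,0.4],
    [0,0,0],
  ],
  turn=[
    [0,0,0],
    [0,0,0],
    [0,0,0],
  ],
)

```text
clock: 18.35
tool_pos: [0.5141, -0.2986, 0.2651]
ee_rot: [-3.14, 0.003, -3.033]
contact_force: [-1.0, 1.2, 8.7]
width: 0.01
grip_force: 3.5
```

step_arm(
  linear=[
    [0.17,0,0.42],
    [0.16,0,0.42],
    [0,0,0],
  ],
  turn=[
    [0,0,0],
    [0,0,0],
    [0,0,0],
  ],
)

```text
clock: 18.65
tool_pos: [0.5108, -0.2989, 0.2564]
ee_rot: [-3.14, 0.002, -3.033]
contact_force: [-0.2, 0.7, 6.5]
width: 0.002
grip_force: 3.2
```

step_arm(
  linear=[
    [0.15,0,0.42],
    [0.15,0,0.42],
    [0,0,0],
  ],
  turn=[
    [0,0,0],
    [0,0,0],
    [0,0,0],
  ],
)

```text
clock: 18.95
tool_pos: [0.5086, -0.2993, 0.2495]
ee_rot: [-3.139, 0.005, -3.033]
contact_force: [-0.5, 0.8, 12.1]
width: 0.006
grip_force: 5.9
```

```bash
python3 look2.py
```

```text
[-0.1613 -0.1286  0.2495] [-3.13911206  0.00501603 -3.03343147] [-0.5  0.8 12.1] 18.95
clicks if touching 1.167915498829424
```

Click 1 was felt: the push faded from 12 to 6.5 N, then firmed to 12 N at z 0.2495. Going on in quarter clicks.

step_arm(
  linear=[
    [0.12,0,0.43],
    [0.12,0,0.43],
    [0,0,0],
  ],
  turn=[
    [0,0,0],
    [0,0,0],
    [0,0,0],
  ],
)

```text
clock: 19.25
tool_pos: [0.5059, -0.2995, 0.2402]
ee_rot: [-3.14, 0.004, -3.033]
contact_force: [-0.3, 0.5, 9.7]
width: 0.003
grip_force: 4.5
```

step_arm(
  linear=[
    [0.1,0,0.43],
    [0.09,0,0.43],
    [0,0,0],
  ],
  turn=[
    [0,0,0],
    [0,0,0],
    [0,0,0],
  ],
)

```text
clock: 19.55
tool_pos: [0.5037, -0.2997, 0.2308]
ee_rot: [-3.14, 0.003, -3.033]
contact_force: [-0.3, 0.4, 6.3]
width: 0.003
grip_force: 3.2
```

step_arm(
  linear=[
    [0.08,0,0.44],
    [0.07,0,0.44],
    [0,0,0],
  ],
  turn=[
    [0,0,0],
    [0,0,0],
    [0,0,0],
  ],
)

```text
clock: 19.85
tool_pos: [0.5022, -0.2999, 0.2218]
ee_rot: [-3.14, 0.002, -3.033]
contact_force: [0.6, -0.1, 7.1]
width: 0.006
grip_force: 3.2
```

step_arm(
  linear=[
    [0.05,0,0.44],
    [0.05,0,0.44],
    [0,0,0],
  ],
  turn=[
    [0,0,0],
    [0,0,0],
    [0,0,0],
  ],
)

```text
clock: 20.15
tool_pos: [0.5019, -0.3, 0.2144]
ee_rot: [-3.139, 0.004, -3.034]
contact_force: [-0.7, 1.7, 10.9]
width: 0.005
grip_force: 5.7
```

step_arm(
  linear=[
    [0.03,0,0.44],
    [0.03,0,0.44],
    [0,0,0],
  ],
  turn=[
    [0,0,0],
    [0,0,0],
    [0,0,0],
  ],
)

```text
clock: 20.45
tool_pos: [0.5011, -0.3, 0.2051]
ee_rot: [-3.14, 0.004, -3.033]
contact_force: [0.4, 2.0, 9.2]
width: 0.009
grip_force: 4.5
```

step_arm(
  linear=[
    [0,0,0.44],
    [0,0,0.44],
    [0,0,0],
  ],
  turn=[
    [0,0,0],
    [0,0,0],
    [0,0,0],
  ],
)

```text
clock: 20.75
tool_pos: [0.5008, -0.3001, 0.1956]
ee_rot: [-3.14, 0.003, -3.033]
contact_force: [-0.8, 1.1, 5.9]
width: 0.005
grip_force: 3.3
```

step_arm(
  linear=[
    [-0.02,0,0.44],
    [-0.02,0,0.44],
    [0,0,0],
  ],
  turn=[
    [0,0,0],
    [0,0,0],
    [0,0,0],
  ],
)

```text
clock: 21.05
tool_pos: [0.5012, -0.3, 0.1866]
ee_rot: [-3.14, 0.002, -3.033]
contact_force: [0.3, 2.0, 5.8]
width: 0.007
grip_force: 3.2
```

step_arm(
  linear=[
    [-0.04,0,0.44],
    [-0.05,0,0.44],
    [0,0,0],
  ],
  turn=[
    [0,0,0],
    [0,0,0],
    [0,0,0],
  ],
)

```text
clock: 21.35
tool_pos: [0.5028, -0.2998, 0.1794]
ee_rot: [-3.14, 0.005, -3.034]
contact_force: [-0.1, 2.2, 13.6]
width: 0.005
grip_force: 6.5
```

```bash
python3 look2.py
```

```text
[-0.1671 -0.1286  0.1794] [-3.1396166   0.00468559 -3.03354438] [-0.1  2.2 13.6] 21.35
clicks if touching 3.1617999141792077
```

Clicks 2 and 3 were felt too, firming at z 0.214 and 0.179. Fourth click next.

step_arm(
  linear=[
    [-0.06,0,0.44],
    [-0.07,0,0.44],
    [0,0,0],
  ],
  turn=[
    [0,0,0],
    [0,0,0],
    [0,0,0],
  ],
)

```text
clock: 21.65
tool_pos: [0.5041, -0.2997, 0.1703]
ee_rot: [-3.14, 0.005, -3.033]
contact_force: [-0.2, 1.6, 10.4]
width: 0.007
grip_force: 5.6
```

step_arm(
  linear=[
    [-0.09,0,0.44],
    [-0.09,0,0.44],
    [0,0,0],
  ],
  turn=[
    [0,0,0],
    [0,0,0],
    [0,0,0],
  ],
)

```text
clock: 21.95
tool_pos: [0.5057, -0.2995, 0.1609]
ee_rot: [-3.14, 0.004, -3.033]
contact_force: [-0.4, 1.3, 9.2]
width: 0.006
grip_force: 4.6
```

step_arm(
  linear=[
    [-0.11,0,0.43],
    [-0.11,0,0.43],
    [0,0,0],
  ],
  turn=[
    [0,0,0],
    [0,0,0],
    [0,0,0],
  ],
)

```text
clock: 22.25
tool_pos: [0.5078, -0.2993, 0.1521]
ee_rot: [-3.14, 0.003, -3.033]
contact_force: [-0.8, 0.7, 8.9]
width: 0.004
grip_force: 4.2
```

step_arm(
  linear=[
    [-0.13,0,0.42],
    [-0.14,0,0.42],
    [0,0,0],
  ],
  turn=[
    [0,0,0],
    [0,0,0],
    [0,0,0],
  ],
)

```text
clock: 22.55
tool_pos: [0.5104, -0.299, 0.1449]
ee_rot: [-3.14, 0.004, -3.033]
contact_force: [-2.4, 2.7, 14.9]
width: 0.0
grip_force: 7.6
```

step_arm(
  linear=[
    [-0.15,0,0.42],
    [-0.16,0,0.41],
    [0,0,0],
  ],
  turn=[
    [0,0,0],
    [0,0,0],
    [0,0,0],
  ],
)

```text
clock: 22.85
tool_pos: [0.5129, -0.2987, 0.1362]
ee_rot: [-3.14, 0.002, -3.033]
contact_force: [-2.3, 3.0, 13.0]
width: 0.009
grip_force: 6.7
```

```bash
python3 look2.py
```

```text
[-0.1569 -0.1285  0.1362] [-3.14001884e+00  2.34822066e-03 -3.03336384e+00] [-2.3  3.  13. ] 22.85
clicks if touching 4.411586418784061
```

Click 4 was felt (firm at z 0.145). Fifth click in smaller steps.

step_arm(
  linear=[
    [-0.18,0,0.41],
    [-0.18,0,0.41],
    [0,0,0],
  ],
  turn=[
    [0,0,0],
    [0,0,0],
    [0,0,0],
  ],
)

```text
clock: 23.15
tool_pos: [0.5162, -0.2984, 0.1275]
ee_rot: [-3.14, 0.002, -3.033]
contact_force: [-3.3, 1.7, 10.5]
width: 0.006
grip_force: 5.5
```

step_arm(
  linear=[
    [-0.2,0,0.4],
    [0,0,0],
  ],
  turn=[
    [0,0,0],
    [0,0,0],
  ],
)

```text
clock: 23.35
tool_pos: [0.5181, -0.2982, 0.1232]
ee_rot: [-3.14, 0.001, -3.033]
contact_force: [-3.4, 1.1, 9.3]
width: 0.006
grip_force: 4.9
```

step_arm(
  linear=[
    [-0.1,0,0.2],
    [0,0,0],
  ],
  turn=[
    [0,0,0],
    [0,0,0],
  ],
)

```text
clock: 23.55
tool_pos: [0.519, -0.2981, 0.1214]
ee_rot: [-3.14, 0.001, -3.033]
contact_force: [-3.1, 0.8, 10.3]
width: 0.006
grip_force: 5.1
```

```bash
python3 look2.py
```

```text
[-0.1508 -0.1286  0.1214] [-3.14038644e+00  8.85763039e-04 -3.03325569e+00] [-3.1  0.8 10.3] 23.55
clicks if touching 4.867580169005866
```

step_arm(
  linear=[
    [-0.1,0,0.2],
    [0,0,0],
  ],
  turn=[
    [0,0,0],
    [0,0,0],
  ],
)

```text
clock: 23.75
tool_pos: [0.5198, -0.298, 0.1197]
ee_rot: [-3.14, 0.001, -3.033]
contact_force: [-4.3, 1.2, 11.1]
width: 0.005
grip_force: 6.0
```

step_arm(
  linear=[
    [-0.1,0,0.2],
    [0,0,0],
    [0,0,0],
  ],
  turn=[
    [0,0,0],
    [0,0,0],
    [0,0,0],
  ],
)

```text
clock: 24.05
tool_pos: [0.5206, -0.2979, 0.1181]
ee_rot: [-3.14, 0.0, -3.033]
contact_force: [-4.9, 0.7, 13.1]
width: 0.002
grip_force: 7.0
```

```bash
python3 look2.py; python3 look.py c
python3 - <<'E'
from rig import r
from h import *
c=r.camera_info("scene"); f=np.load("pics/c_scene.npz"); W=world(c,f["d"]); L=(W-T)@Ro.from_euler('z',YAW).as_matrix()
m=(abs(L[...,1])<.04)&(abs(L[...,0])<.12)&(L[...,2]>.0765)&(L[...,2]<.085)&(L[...,0]>.025)
P=L[m]; print(len(P),rect(P[:,:2]),P.max(0))
E
```

```text
[-0.1492 -0.1286  0.1181] [-3.14027127e+00  4.65621444e-04 -3.03325344e+00] [-4.9  0.7 13.1] 24.05
clicks if touching 4.971213554834616
[ 0.52055014 -0.29794283  0.11809624] [-3.14027127e+00  4.65621444e-04 -3.03325344e+00] 0.0020788127688945858 [-4.87229659  0.72695344 13.12674206] 24.05
tcp in tester [-0.14920919 -0.1285804   0.11809624]
256 (array([0.06057781, 0.00154135]), array([0.04499965, 0.07122547]), 89.71607971191406) [0.09623991 0.02412205 0.08420192]
```

View pics/c.png

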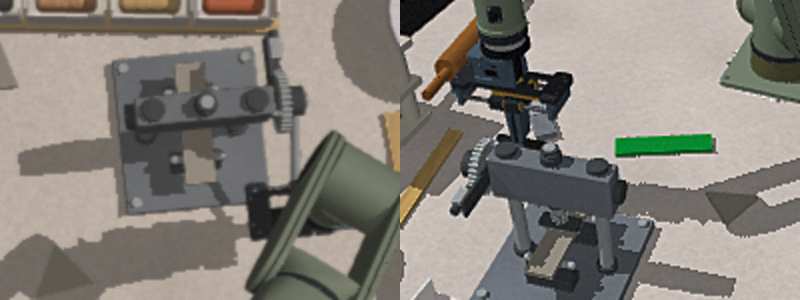

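The strip hasn't moved under the nose. The push firmed from 9.3 to 13.1 N, so the fifth click has landed at an estimated 4.97 clicks. Handing in while holding.

```bash
python3 -c "
from rig import r
print(r.finish_job())"
```

```text
the job is handed in; nothing more can be done
None
```

I laid the strip centred across both rods and let go of it, then pushed the lever down five felt clicks (about 4.97 by position). I handed the job in at about 24 s, still holding the lever with about 13 N; no verdict came back.

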